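# Open the packing stop for the next cartons

## Task

Make room for the next cartons in the packing stop: press down the orange release on its blue sliding jaw, and with the release still held down push the jaw back, away from the red cartons, until the red pointer on the jaw lines up with the yellow marker; then let go and move clear. Only press and push with closed fingers, do not grip the jaw; the ratchet will not go back unless the release is down. Do not shift the yellow marker, and leave the cartons, the tape roll and the tape dispenser where they are.

Things in the scene. Friction and masses are not known exactly. Their poses are not given: they have to be found in the camera images.
- stop_base: the packing stop, screwed to the table: a plywood base 215 mm (its x, from -60 to +155) by 440 mm (its y, -220 to +220), 12 mm thick, with a raised steel ratchet bar along its y axis at x = 0 and a low blue fence, 67 mm high, at its -y end. Origin on the table under the middle of the bar, z up. The red cartons stand on the base beside the bar (x about +85), against the fence.
- jaw (a joint): slide of the blue jaw along the bar, in m: 0 nearest the fence, grows as the jaw is pushed back along +y of stop_base, end at 0.19. The jaw's front face lies at y = -0.085 + value in the stop_base frame. It rubs with about 6 N and stays where it is left. Unless the release is down the ratchet lets it back by about 10 mm at most, but it can be pushed towards the fence with clicks.
- release (a joint): travel of the orange release, in m: 0 fully up, 0.008 fully down; sprung, about 2 N at the top and 5 N fully down. It frees the ratchet from 0.005 on and springs up again when let go (at rest it may stay up to 0.004 down on a tooth).
- release_top (a point): middle of the top of the orange release, a flat ribbed pad 90 mm (x of stop_base) by 46 mm (y), lying on top of the jaw and travelling with it; 70 mm above the table when up, 62 mm when down. The blue jaw top around it is 58 mm above the table.
- plate_face (a point): middle of the near face of the blue upright push plate, which stands on the jaw just behind the release (+y side). The plate is 100 mm wide (x of stop_base), 8 mm thick, from 58 to 105 mm above the table, with a sloping brace behind it. This flat face looks towards -y of stop_base and is what is pushed to slide the jaw back; the point lies 29 mm beyond the middle of the release and 81.5 mm above the table. Touching this face and the brace behind it at once counts as gripping.
- jaw_pointer (a point): tip of the red pointer at the far (+x of stop_base) end of the jaw's face, about 20 mm above the table
- marker (a joint): position of the yellow marker on its scale strip, in m, on the same scale as the jaw: the pointer lines up with it when the two joint values are equal. It slides with about 5 N, and is to be left where it is.
- marker_line (a point): middle of the top of the yellow marker, a block 20 (x) by 14 (y) by 16 mm with a black line across its middle, on the scale strip along the far (+x) edge of the base, 28.5 mm above the table; the pointer lines up when it has the same y in the stop_base frame
- carton_a: small red carton with white labels, 60 x 44 x 66 mm, standing in the stop against the fence; origin at the middle of its underside
- carton_b: a second, equal red carton standing next to the first, nearer the jaw
- tape_roll: brown roll of packing tape lying flat, 96 mm across, 48 mm high, on the table on the robot's side of the stop; origin at the middle of its underside
- tape_dispenser: blue desk tape dispenser, 70 x 190 mm, about 108 mm high, on the table beyond the stop; origin at the middle of its underside

How it is judged:
On the way, in this order (a step that is already met when the one before it is completed fails the run):
1. the release is pressed down with the jaw still where it started (value of joint release above 0.005 m and contact force between the fingers and release above 0.5 N and distance of jaw_pointer from where it was at the start of the episode below 0.02 m), for 0.1 s.
2. the jaw is pushed back until its pointer lines up with the marker (y of jaw_pointer in the frame of marker_line between -0.008 and 0.008 m), for 0.2 s.
At the end, for the whole second after the job is handed in: The jaw's pointer is within 8 mm of the marker's middle along the bar, the jaw is at rest and the release has sprung up (all of step 2 and velocity of joint jaw between -0.005 and 0.005 m/s and value of joint release below 0.006 m); the robot touches nothing.
It fails at once if a carton is shifted by more than 20 mm, lifted or tipped (distance of any of carton_a, carton_b from where it was at the start of the episode above 0.02 m or angle between any of carton_a, carton_b's own z axis and vertical above 0.3 rad).
It fails at once if the tape roll or the dispenser is shifted by more than 20 mm or lifted (distance of any of tape_roll, tape_dispenser from where it was at the start of the episode above 0.02 m).
It fails at once if the yellow marker is shifted by more than 5 mm (distance of marker_line from where it was at the start of the episode above 0.005 m).
It fails at once if the jaw is gripped: the fingers squeeze the push plate and its brace at once (contact force between the fingers and jaw_c5 above 2 N and contact force between the fingers and jaw_c6 above 2 N).
It also fails if it takes over 35 s, if anything falls off the work surface, if the arm or the gripper's body presses on something with over 40 N, if the wrist force passes 120 N, or if a joint passes its speed limit or range.

## Robot

A 7-joint arm with a two-finger parallel gripper is mounted at the origin on the work surface. World frame = base frame: x ahead of the robot, y to its left, z up, the work surface at z = 0. Lengths are in m, angles in rad, forces in N, time in s.
With the tool pointing down it reaches from about 0.425 to 0.875 m from the base axis. Payload 4.7 kg.
Tool frame: the origin (TCP) lies at the very end of the fingers, on their centre line; the grasp point (between the pads) lies 19 mm behind it; z points along the fingers, y is the line along which they close (so a half turn about z gives the same grasp; the last joint's range is limited). The gripper opens to 87 mm and grips with 3 to 60 N. Pads are 19 mm wide; open, the fingers measure 117 mm over their backs; the gripper's body (75 mm by 190 mm) begins 51 mm behind the grasp point.
Start: joints at [1.12, 0.321, -0.07, 1.45, 0.023, 1.371, -0.057], TCP at [0.291, -0.581, 0.223] pointing down, gripper open.
Joint ranges: [-2.86, 2.86], [-0.3, 2.09], [-1.38, 1.24], [0.06, 2.45], [-1.56, 4.7], [0.09, 2.05], [-2.69, 2.69]. Speed limits (rad/s): [2.57, 2.57, 3.14, 3.14, 3.14, 3.14, 3.14].

## Interface

Orientations are given as a rotation vector (axis times angle).
In Python, from bench import ctrl, vision gives the robot as it stands.
- The arm moves only by the tool jog_arm, never from a script. Its argument "increments" is a list of rows, each an object of numbers: "tx", "ty", "tz": the shift along the tool's x, y, z in mm; "wx", "wy", "wz": the turn, a rotation vector about the tool's x, y, z in rad; "gripper": the opening, from 0 (shut) to 1 (fully open). In form: [{"tx": .., "ty": .., "tz": .., "wx": .., "wy": .., "wz": .., "gripper": ..}, ...]. A call has exactly 5 rows; each row is the pose to reach, as a shift and turn from the pose commanded when the call began, along the tool's axes at that moment; what a row does not reach only later rows make up. A row lasts 1/12 s, in which the tool goes at most 41.7 mm and 7.16 degrees, less where a joint would pass 70% of its speed; a pose out of reach is approached as far as the arm can. A call with a gripper value outside its range is refused whole. The fingers move at their own pace and stop on an object; "grip_force" is the grip in N (left out, the last holds). Time passes only in rows, so rows that repeat a pose let the fingers close, or fill a call up. It gives the time, the measured TCP pose, the force, the opening and the grip force at its end, in the units of the state.
- ctrl.get_state(): the state, without advancing time (a new reading comes with each control period).
- vision.get_image(name): name is "scene" or "side" or "wrist"; returns a dict with "color" (480x640x3 uint8, blue, green, red), "fx", "fy", "cx", "cy" (pixels), "extrinsics" (4x4, takes a point from world to camera coordinates). Camera axes: x right, y down, z forward; pixel columns grow to the right and rows downward; lengths in m; the calibration is good to about 2 mm. A picture is of the moment at which its call begins. There is no depth.
- ctrl.close_job(): hands the job in; it is judged then, once.
Trained networks look in the newest picture that a camera, given by its name, has taken for a name from the list of things; names that differ only in an ending like _2 or _b are one class to them, and where a whole thing is asked for, a point or a joint stands for the part that bears it (a point fixed in the world has none). Each returns a list of dicts, best first, with "conf" (0 to 1); they miss things now and then, are a little off and sometimes report something else, mostly with a low value. They report only what shows in the picture. A call takes as long as a camera call.
- vision.spot_in(camera, thing): "bbox" ([left, top, right, bottom] in pixels, round what is visible of it).
The state is a dict: "time": time; "joint_positions": joint angles; "qd": joint speeds; "joint_torque": joint torques, N m; "position": TCP position; "tool_rot": TCP orientation; "ft_force": force on the tool from outside, world axes, zero at the start; "torque": the same for the moment, N m; "grip_width": opening from 0.0 (shut) to 1.0 (fully open); "grip_force": force on a finger pad.
Only numpy, scipy, OpenCV 4.12 (cv2) and the standard library are available. Lean on these libraries where they do the work, as an engineer would, in place of code of your own. Each camera call takes 0.05 s, during which the arm holds its last target. There are 200 camera calls.

## Working session

There is one attempt and no reset: what is moved stays moved. The work goes in short steps, Python scripts to look and compute and a tool call to move; the robot and the scene stay as the last step left them, time stands still between calls to the robot, and variables do not carry over. Pictures are saved under pics/ and viewed, at most 10 in all, crops included, and the job is handed in when it is done.

Besides the shell and the picture viewer there is one more tool, called after "Call:" as name([rows], argument=value, ...), one row to a line, values as JSON. jog_arm: Moves the arm, as the interface text tells. Its arguments: {"type":"object","properties":{"increments":{"type":"array"},"grip_force":{"type":"number"}},"required":["increments"]}

```bash
mkdir -p pics
cat > h.py <<'E'
import numpy as np, cv2
from bench import ctrl, vision
def ray(im,u,v,z):
    E=np.array(im["extrinsics"]);R=E[:3,:3];t=E[:3,3];c=-R.T@t
    d=R.T@np.array([(u-im["cx"])/im["fx"],(v-im["cy"])/im["fy"],1.]);return c+d*(z-c[2])/d[2]
def proj(im,p):
    E=np.array(im["extrinsics"]);q=E[:3,:3]@np.array(p)+E[:3,3];return im["fx"]*q[0]/q[2]+im["cx"],im["fy"]*q[1]/q[2]+im["cy"]
E
python3 - <<'E'
from h import *
Z=dict(release_top=.068,marker_line=.0285,jaw_pointer=.02,carton_a=.04,tape_roll=.024,tape_dispenser=.05,plate_face=.0815)
for c in ["scene","side"]:
    im=vision.get_image(c);cv2.imwrite(f"pics/{c}0.png",im["color"])
    print(c,(-np.array(im["extrinsics"])[:3,:3].T@np.array(im["extrinsics"])[:3,3]).round(2))
    for n,z in Z.items():
        for d in vision.spot_in(c,n)[:2]:
            b=d["bbox"];print(n,round(d["conf"],2),np.round(b),ray(im,(b[0]+b[2])/2,(b[1]+b[3])/2,z).round(3))
s=ctrl.get_state();print(s["position"],s["tool_rot"],s["time"])
E
```

```text
scene [1.2  0.11 0.57]
release_top 0.81 [275. 182. 318. 226.] [ 0.499 -0.088  0.068]
release_top 0.59 [243. 162. 346. 270.] [ 0.53  -0.083  0.068]
marker_line 0.75 [291. 152. 349. 189.] [ 0.333 -0.091  0.028]
marker_line 0.64 [307. 289. 323. 304.] [ 0.648 -0.024  0.028]
jaw_pointer 0.86 [247. 166. 346. 271.] [ 0.471 -0.097  0.02 ]
carton_a 0.94 [159. 190. 208. 252.] [ 0.544 -0.256  0.04 ]
carton_a 0.88 [189. 200. 240. 263.] [ 0.557 -0.2    0.04 ]
tape_roll 0.6 [292. 151. 347. 190.] [ 0.326 -0.094  0.024]
tape_dispenser 0.88 [179. 261. 341. 383.] [ 0.729 -0.072  0.05 ]
plate_face 0.92 [245. 165. 342. 269.] [ 0.551 -0.078  0.082]
side [ 0.4  -0.73  0.7 ]
release_top 0.98 [237. 254. 301. 285.] [ 0.485 -0.084  0.068]
marker_line 0.5 [346. 238. 362. 254.] [ 0.636 -0.023  0.028]
jaw_pointer 0.79 [231. 228. 362. 313.] [ 0.534 -0.048  0.02 ]
carton_a 0.8 [316. 322. 369. 359.] [ 0.561 -0.217  0.04 ]
carton_a 0.65 [315. 296. 367. 336.] [ 0.571 -0.174  0.04 ]
tape_roll 0.93 [139. 273. 214. 343.] [ 0.343 -0.085  0.024]
tape_roll 0.37 [348. 242. 363. 256.] [ 0.638 -0.025  0.024]
tape_dispenser 0.61 [382. 193. 445. 317.] [ 0.712 -0.088  0.05 ]
plate_face 0.59 [234. 228. 362. 314.] [ 0.523 -0.112  0.082]
[ 0.29132397 -0.58107957  0.22262969] [ 3.05702116e+00  7.23486223e-01 -4.69011606e-05] 0.8
```

View pics/scene0.png

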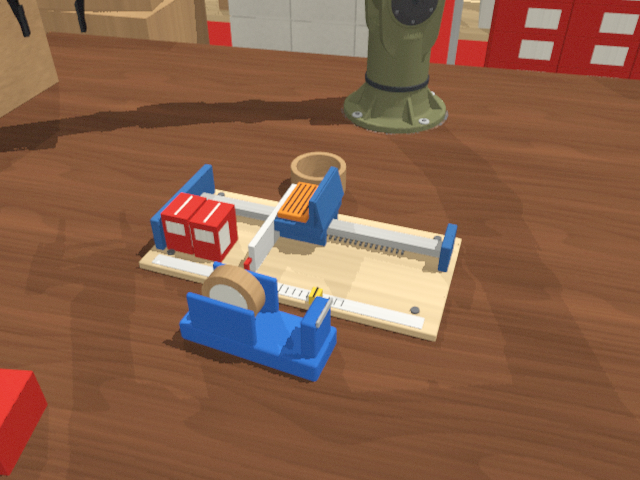

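View pics/side0.png

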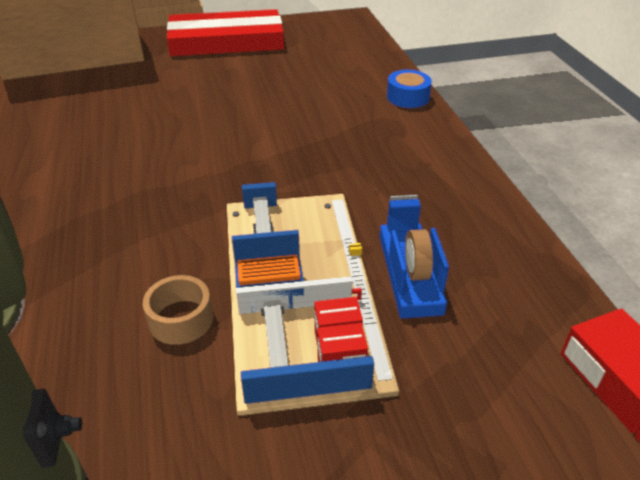

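The two views show the stop lying in front of the arm with its +y end to the robot's left. In the side picture the base corners are near (228,205), (345,196), (240,412) and (397,393), the marker is at (355,250) and the pointer at (357,293). In the scene picture the marker is at (316,294) and the pointer at (248,263).

Run:
```python
from h import *
from scipy.optimize import least_squares
A=vision.get_image("scene");B=vision.get_image("side")
# z of top corners .012; params x,y,yaw,jaw,marker,xm,xp
C={(155,-220):((143,265),(397,393)),(155,220):((435,331),None),(-60,220):((461,240),(228,205)),(-60,-220):(None,(238,408))}
C[(155,220)]=((435,331),(345,196))
rb=[(A,(296.5,204)),(B,(269,269.5))]
def W(p,l):
    c,s=np.cos(p[2]),np.sin(p[2]);return [p[0]+c*l[0]-s*l[1],p[1]+s*l[0]+c*l[1],l[2]]
def f(p):
    r=[]
    def add(im,l,uv): r.extend(np.subtract(proj(im,W(p,l)),uv))
    for k,(a,b) in C.items():
        l=(k[0]/1e3,k[1]/1e3,.012 )
        if a: add(A,l,a)
        if b: add(B,l,b)
    for im,uv in rb: add(im,(0,p[3],.067),uv)
    add(A,(p[5],p[4],.024),(315,296));add(B,(p[5],p[4],.0245),(355,249))
    add(A,(p[6],p[7],.02),(248,263));add(B,(p[6],p[7],.02),(357,294))
    return np.array(r)
r=least_squares(f,[.5,-.08,0,0,.05,.13,.13,-.05],loss="soft_l1",x_scale=.05);p=r.x
print(p.round(4));print(f(p).round(1).reshape(-1,2).tolist())
print("release",W(p,(0,p[3],.07)),"plate",W(p,(0,p[3]+.029,.08)),"travel",p[4]-p[7])
s=ctrl.get_state();import cv2
print(cv2.Rodrigues(np.array(s["tool_rot"]))[0].round(3))
cv2.imwrite("pics/crop.png",cv2.resize(np.vstack([A["color"][150:310,220:380],B["color"][210:370,220:380]]),None,fx=1.8,fy=1.8,interpolation=2) if 0 else np.hstack([cv2.resize(A["color"][150:310,220:380],(400,400),interpolation=2),cv2.resize(B["color"][200:360,220:380],(400,400),interpolation=2)]))
```

```text
[ 0.4881 -0.0638 -0.1105 -0.0238  0.0545  0.1453  0.1265 -0.0532]
[[-5.3, -3.8], [3.4, -0.2], [0.4, 5.3], [-0.2, -2.0], [0.9, -1.5], [0.0, -1.4], [-0.9, 4.3], [2.7, -4.3], [0.8, 2.1], [0.2, -1.9], [1.1, -0.3], [0.5, 7.1], [-0.4, 5.4]]
release [np.float64(0.4854255221390832), np.float64(-0.087478312954092), 0.07] plate [np.float64(0.4886246727432824), np.float64(-0.058655311108141754), 0.08] travel 0.10776432107366624
[[ 0.894  0.448  0.   ]
 [ 0.448 -0.894 -0.   ]
 [-0.     0.    -1.   ]]
```

View pics/crop.png

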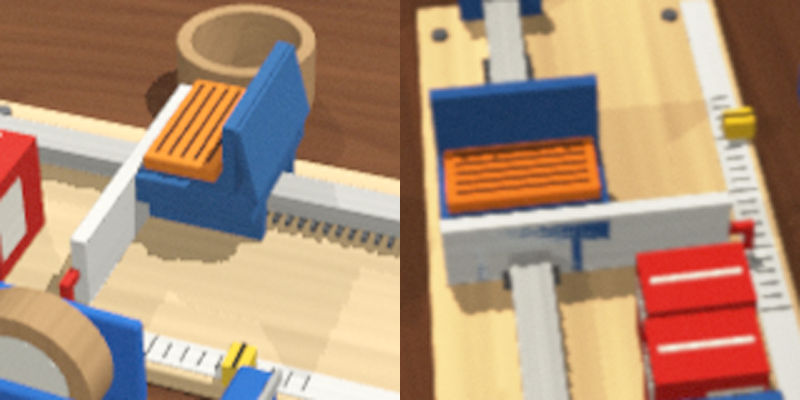

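Call:
jog_arm([
  {"tx":40,"ty":-36,"wz":-0.12,"gripper":0},
  {"tx":80,"ty":-72,"wz":-0.24,"gripper":0},
  {"tx":110,"ty":-99,"wz":-0.36,"gripper":0},
  {"tx":140,"ty":-126,"wz":-0.48,"gripper":0},
  {"tx":170,"ty":-153,"wz":-0.6,"gripper":0},
], grip_force=20)

```text
validation failed for argument at $.in...
```

Call:
jog_arm([
  {"tx":30,"ty":-27,"tz":0,"wx":0,"wy":0,"wz":-0.12,"gripper":0},
  {"tx":60,"ty":-54,"tz":0,"wx":0,"wy":0,"wz":-0.24,"gripper":0},
  {"tx":90,"ty":-81,"tz":0,"wx":0,"wy":0,"wz":-0.36,"gripper":0},
  {"tx":120,"ty":-108,"tz":0,"wx":0,"wy":0,"wz":-0.48,"gripper":0},
  {"tx":150,"ty":-135,"tz":0,"wx":0,"wy":0,"wz":-0.6,"gripper":0},
], grip_force=20)

```text
time: 1.32
position: [0.3653, -0.3914, 0.2227]
tool_rot: [2.702, 1.602, -0.0]
ft_force: [0.7, 0.2, 0.9]
grip_width: 0.705
grip_force: 0.0
```

```bash
cat >> h.py <<'E'
def inc(target,yawx):
    s=ctrl.get_state();R=cv2.Rodrigues(np.array(s["tool_rot"]))[0]
    a=np.arctan2(R[1,0],R[0,0])
    print("t",round(s["time"],2),"inc mm",(R.T@(np.array(target)-s["position"])*1e3).round(1),"wz",round(-(yawx-a),3))
E
python3 -c "
from h import *
inc([.483,-.105,.2],np.pi/2-.1105)"
```

```text
t 1.32 inc mm [307.7 -34.1  22.5] wz -0.39
```

Call:
jog_arm([
  {"tx":40,"ty":-4,"tz":0,"wx":0,"wy":0,"wz":-0.1,"gripper":0},
  {"tx":80,"ty":-9,"tz":0,"wx":0,"wy":0,"wz":-0.2,"gripper":0},
  {"tx":120,"ty":-13,"tz":0,"wx":0,"wy":0,"wz":-0.3,"gripper":0},
  {"tx":160,"ty":-17,"tz":5,"wx":0,"wy":0,"wz":-0.39,"gripper":0},
  {"tx":200,"ty":-22,"tz":10,"wx":0,"wy":0,"wz":-0.39,"gripper":0},
])

```text
time: 1.73
position: [0.4433, -0.2059, 0.2131]
tool_rot: [2.341, 2.092, 0.0]
ft_force: [1.8, -0.0, -0.5]
grip_width: 0.327
grip_force: 0.0
```

```bash
python3 -c "
from h import *
im=vision.get_image('wrist');cv2.imwrite('pics/w0.png',im['color'])
Z=dict(release_top=.069,marker_line=.0285,jaw_pointer=.02,plate_face=.0815)
for n,z in Z.items():
  for d in vision.spot_in('wrist',n)[:2]:
    b=d['bbox'];print(n,round(d['conf'],2),np.round(b),ray(im,(b[0]+b[2])/2,(b[1]+b[3])/2,z).round(3))
inc([.483,-.105,.2],np.pi/2-.1105)"
```

```text
release_top 0.82 [299.  47. 410. 112.] [ 0.487 -0.081  0.069]
marker_line 0.67 [495.   3. 522.  11.] [ 0.633 -0.032  0.029]
jaw_pointer 0.8 [290.  10. 491. 126.] [ 0.528 -0.068  0.02 ]
jaw_pointer 0.63 [300.  46. 411. 113.] [ 0.493 -0.074  0.02 ]
plate_face 0.93 [291.   9. 491. 128.] [ 0.515 -0.078  0.082]
plate_face 0.26 [282.   0. 526. 288.] [ 0.523 -0.137  0.082]
t 1.98 inc mm [107.2  28.4  12.6] wz -0.005
```

View pics/w0.png

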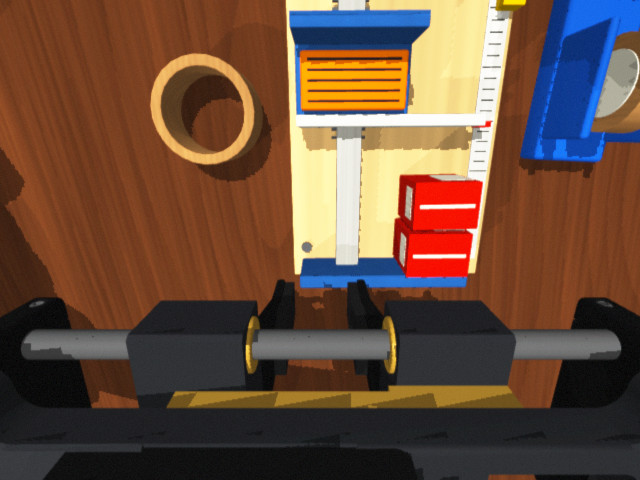

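The wrist view shows the release at (354,80), the plate behind it at (360,25), the pointer tip at about (489,124) and the marker cut off at the top, at (510,2). The cartons are in front and the roll is to the left. I'll move over the release next and look again.

Call:
jog_arm([
  {"tx":30,"ty":8,"tz":3,"wx":0,"wy":0,"wz":0,"gripper":0},
  {"tx":60,"ty":16,"tz":6,"wx":0,"wy":0,"wz":0,"gripper":0},
  {"tx":90,"ty":24,"tz":9,"wx":0,"wy":0,"wz":0,"gripper":0},
  {"tx":107,"ty":28,"tz":12,"wx":0,"wy":0,"wz":0,"gripper":0},
  {"tx":107,"ty":28,"tz":12,"wx":0,"wy":0,"wz":0,"gripper":0},
])

```text
time: 2.4
position: [0.4837, -0.1017, 0.2003]
tool_rot: [-2.342, -2.092, -0.002]
ft_force: [0.1, -0.2, -0.3]
grip_width: 0.008
grip_force: 0.0
```

```bash
python3 -c "
from h import *
im=vision.get_image('wrist');cv2.imwrite('pics/w1.png',im['color'])
hsv=cv2.cvtColor(im['color'],cv2.COLOR_BGR2HSV)
def blobs(lo,hi,z,mn=15):
  m=cv2.inRange(hsv,lo,hi);n,l,st,c=cv2.connectedComponentsWithStats(m)
  for i in range(1,n):
    if st[i,4]>mn: print(lo,st[i].tolist(),c[i].round(1),ray(im,*c[i],z).round(4))
blobs((5,200,180),(16,255,255),.069,300);blobs((23,150,120),(33,255,255),.0285);blobs((0,200,120),(3,255,255),.02)
inc([.483,-.105,.2],np.pi/2-.1105)"
```

```text
(5, 200, 180) [270, 186, 100, 49, 990] [320.4 198. ] [ 0.4878 -0.0701  0.069 ]
(23, 150, 120) [457, 117, 27, 16, 325] [470.  124.3] [ 0.6361 -0.023   0.0285]
(23, 150, 120) [338, 342, 2, 11, 20] [338.6 347. ] [ 0.4886 -0.2544  0.0285]
(0, 200, 120) [442, 229, 11, 10, 55] [447.7 233.8] [ 0.6184 -0.1324  0.02  ]
(0, 200, 120) [371, 273, 71, 37, 1012] [399.7 288.5] [ 0.5646 -0.1912  0.02  ]
t 2.45 inc mm [-0.6  0.1  0.4] wz -0.004
```

View pics/w1.png

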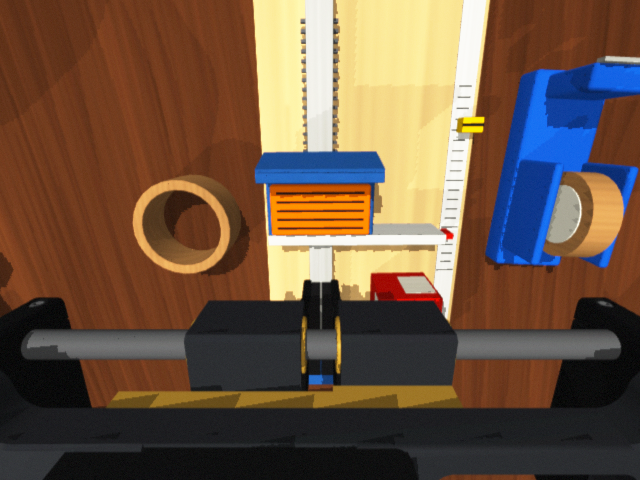

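```bash
python3 -c "
from h import *
im=vision.get_image('wrist')
pts=dict(rel=(320,209.5,.069),relT=(320,184,.069),relB=(320,235,.069),L=(270,210,.069),R=(370,210,.069),ptr=(450,235,.02),mk=(471,125,.0285),bar0=(319.5,20,.03),bar1=(320.5,262,.03))
P={k:ray(im,*v) for k,v in pts.items()}
for k in P: print(k,P[k].round(4))
d=P['bar0']-P['bar1'];print('yaw',-np.arctan2(d[0],d[1]))
y=np.array([.1105,.9939,0]);y=np.array([np.sin(.1105),np.cos(.1105),0]);print('travel',(P['mk']-P['ptr'])@y,'rel-ptr',(P['rel']-P['ptr'])@y, 'size',np.linalg.norm(P['relT']-P['relB']),np.linalg.norm(P['L']-P['R']))
inc([*P['rel'][:2],.09],np.pi/2-.1105)"
```

```text
rel [ 0.4856 -0.0834  0.069 ]
relT [ 0.4882 -0.0608  0.069 ]
relB [ 0.4829 -0.1072  0.069 ]
L [ 0.4408 -0.0788  0.069 ]
R [ 0.5303 -0.089   0.069 ]
ptr [ 0.6201 -0.1374  0.02  ]
mk [ 0.6364 -0.0272  0.0285]
bar0 [0.5033 0.0745 0.03  ]
bar1 [ 0.4786 -0.1486  0.03  ]
yaw -0.11029144578899924
travel 0.11138196798751407 rel-ptr 0.03885425746129161 size 0.046741431140674354 0.09004770093835651
t 2.5 inc mm [ 23.    0.4 110.5] wz -0.007
```

Call:
jog_arm([
  {"tx":10,"ty":0,"tz":30,"wx":0,"wy":0,"wz":0,"gripper":0},
  {"tx":20,"ty":0,"tz":60,"wx":0,"wy":0,"wz":0,"gripper":0},
  {"tx":31,"ty":0,"tz":90,"wx":0,"wy":0,"wz":0,"gripper":0},
  {"tx":31,"ty":0,"tz":115,"wx":0,"wy":0,"wz":0,"gripper":0},
  {"tx":31,"ty":0,"tz":122,"wx":0,"wy":0,"wz":0,"gripper":0},
])

```text
time: 2.92
position: [0.4831, -0.0757, 0.0748]
tool_rot: [-2.346, -2.082, 0.007]
ft_force: [-0.6, -0.8, -0.3]
grip_width: 0.002
grip_force: 0.0
```

Call:
jog_arm([
  {"tx":0,"ty":0,"tz":4,"wx":0,"wy":0,"wz":0,"gripper":0},
  {"tx":0,"ty":0,"tz":7,"wx":0,"wy":0,"wz":0,"gripper":0},
  {"tx":0,"ty":0,"tz":10,"wx":0,"wy":0,"wz":0,"gripper":0},
  {"tx":0,"ty":0,"tz":13,"wx":0,"wy":0,"wz":0,"gripper":0},
  {"tx":0,"ty":0,"tz":13,"wx":0,"wy":0,"wz":0,"gripper":0},
])

```text
time: 3.33
position: [0.4875, -0.0751, 0.0666]
tool_rot: [2.345, 2.086, 0.001]
ft_force: [-0.5, -2.0, 3.7]
grip_width: 0.003
grip_force: 1.5
```

Call:
jog_arm([
  {"tx":0,"ty":0,"tz":2,"wx":0,"wy":0,"wz":0,"gripper":0},
  {"tx":0,"ty":0,"tz":4,"wx":0,"wy":0,"wz":0,"gripper":0},
  {"tx":0,"ty":0,"tz":4,"wx":0,"wy":0,"wz":0,"gripper":0},
  {"tx":0,"ty":0,"tz":4,"wx":0,"wy":0,"wz":0,"gripper":0},
  {"tx":0,"ty":0,"tz":4,"wx":0,"wy":0,"wz":0,"gripper":0},
])

```text
time: 3.75
position: [0.4875, -0.0747, 0.0624]
tool_rot: [2.345, 2.087, 0.001]
ft_force: [0.1, -2.4, 5.5]
grip_width: 0.004
grip_force: 2.7
```

Call:
jog_arm([
  {"tx":6,"ty":0,"tz":0,"wx":0,"wy":0,"wz":0,"gripper":0},
  {"tx":12,"ty":0,"tz":0,"wx":0,"wy":0,"wz":0,"gripper":0},
  {"tx":20,"ty":0,"tz":0,"wx":0,"wy":0,"wz":0,"gripper":0},
  {"tx":28,"ty":0,"tz":0,"wx":0,"wy":0,"wz":0,"gripper":0},
  {"tx":36,"ty":0,"tz":0,"wx":0,"wy":0,"wz":0,"gripper":0},
])

```text
time: 4.17
position: [0.4911, -0.0399, 0.0624]
tool_rot: [2.346, 2.086, -0.002]
ft_force: [-1.4, -6.8, 6.3]
grip_width: 0.002
grip_force: 6.8
```

Call:
jog_arm([
  {"tx":10,"ty":0,"tz":0,"wx":0,"wy":0,"wz":0,"gripper":0},
  {"tx":20,"ty":0,"tz":0,"wx":0,"wy":0,"wz":0,"gripper":0},
  {"tx":30,"ty":0,"tz":0,"wx":0,"wy":0,"wz":0,"gripper":0},
  {"tx":40,"ty":0,"tz":0,"wx":0,"wy":0,"wz":0,"gripper":0},
  {"tx":40,"ty":0,"tz":0,"wx":0,"wy":0,"wz":0,"gripper":0},
])

```text
time: 4.58
position: [0.4956, 0.0028, 0.0623]
tool_rot: [2.344, 2.09, 0.0]
ft_force: [-1.1, -0.3, 8.1]
grip_width: 0.005
grip_force: 4.0
```

```bash
cat > m.py <<'E'
from h import *
import sys
im=vision.get_image('wrist');cv2.imwrite(f'pics/{sys.argv[1]}.png',im['color'])
hsv=cv2.cvtColor(im['color'],cv2.COLOR_BGR2HSV)
y=np.array([np.sin(.1105),np.cos(.1105),0])
def blobs(lo,hi,z,mn=15):
  m=cv2.inRange(hsv,lo,hi);n,l,st,c=cv2.connectedComponentsWithStats(m)
  for i in range(1,n):
    if st[i,4]>mn: print(lo,st[i].tolist(),c[i].round(1),ray(im,*c[i],z).round(4),'s',round(ray(im,*c[i],z)@y,4))
blobs((5,200,180),(16,255,255),.062,300);blobs((23,150,120),(33,255,255),.0285);blobs((0,200,120),(3,255,255),.02)
print(ctrl.get_state()["position"],ctrl.get_state()["time"])
E
python3 m.py w2
```

```text
(23, 150, 120) [516, 269, 45, 28, 870] [537.4 282.3] [ 0.6346 -0.0189  0.0285] s 0.0512
[0.49562723 0.00276029 0.06234063] 4.6333
```

View pics/w2.png

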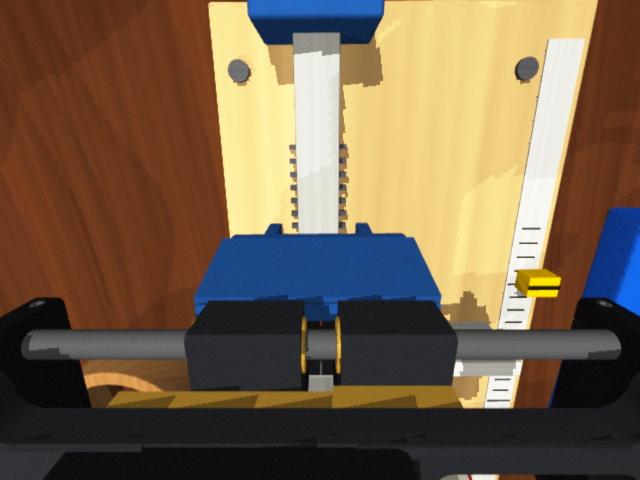

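The wrist view shows the jaw sliding back with the marker at (538,285); the pointer is hidden by the gripper. About 44 mm remain, so I'll push 36 and check with the side camera.

Call:
jog_arm([
  {"tx":10,"ty":0,"tz":0,"wx":0,"wy":0,"wz":0,"gripper":0},
  {"tx":20,"ty":0,"tz":0,"wx":0,"wy":0,"wz":0,"gripper":0},
  {"tx":30,"ty":0,"tz":0,"wx":0,"wy":0,"wz":0,"gripper":0},
  {"tx":36,"ty":0,"tz":0,"wx":0,"wy":0,"wz":0,"gripper":0},
  {"tx":36,"ty":0,"tz":0,"wx":0,"wy":0,"wz":0,"gripper":0},
])

```text
time: 5.05
position: [0.4995, 0.0381, 0.0623]
tool_rot: [2.345, 2.09, -0.001]
ft_force: [-2.4, -2.4, 8.6]
grip_width: 0.002
grip_force: 4.9
```

```bash
python3 -c "
from h import *
a=vision.get_image('scene');b=vision.get_image('side')
cv2.imwrite('pics/c2.png',np.hstack([cv2.resize(a['color'][240:320,260:340],(400,400),interpolation=2),cv2.resize(b['color'][210:290,310:390],(400,400),interpolation=2)]))
s=ctrl.get_state();print(s['position'],s['position'][0]*.1103+s['position'][1]*.9939)"
```

```text
[0.49940801 0.03807858 0.06229701] 0.09293100439242616
```

View pics/c2.png

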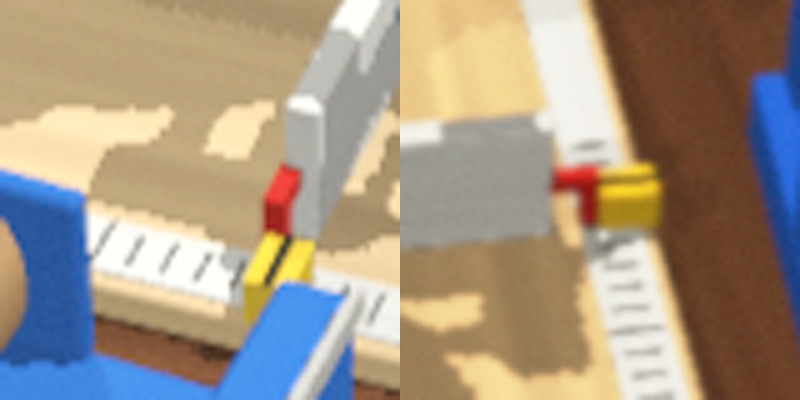

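```bash
python3 -c "
from h import *
a=vision.get_image('scene');b=vision.get_image('side')
y=np.array([np.sin(.1105),np.cos(.1105),0]);x=np.array([np.cos(.1105),-np.sin(.1105),0])
for n,im,u0,v0,off,pts in [('scene',a,260,240,0,dict(mk=(281,257,.0285),ptop=(287,178,.025),ptop20=(287,178,.02),pbot=(276,225,.014))),('side',b,310,210,400,dict(mk=(628,173,.0285),ptop=(592,177,.025),ptop20=(592,177,.02),pbot=(588,215,.014)))]:
  for k,(u,v,z) in pts.items():
    p=ray(im,u0+(u-off)/5,v0+v/5,z);print(n,k,p.round(4),'s',round(p@y,4),'x',round(p@x,4))
"
```

```text
scene mk [ 0.6377 -0.0244  0.0285] s 0.0461 x 0.6365
scene ptop [ 0.6023 -0.0312  0.025 ] s 0.0354 x 0.6021
scene ptop20 [ 0.5968 -0.0325  0.02  ] s 0.0335 x 0.5967
scene pbot [ 0.6101 -0.0325  0.014 ] s 0.035 x 0.6099
side mk [ 0.6392 -0.02    0.0285] s 0.0506 x 0.6375
side ptop [ 0.6284 -0.0153  0.025 ] s 0.0541 x 0.6262
side ptop20 [ 0.6301 -0.01    0.02  ] s 0.0596 x 0.6273
side pbot [ 0.6256 -0.0213  0.014 ] s 0.0478 x 0.6241
```

Call:
jog_arm([
  {"tx":4,"ty":0,"tz":0,"wx":0,"wy":0,"wz":0,"gripper":0},
  {"tx":8,"ty":0,"tz":0,"wx":0,"wy":0,"wz":0,"gripper":0},
  {"tx":8,"ty":0,"tz":0,"wx":0,"wy":0,"wz":0,"gripper":0},
  {"tx":8,"ty":0,"tz":0,"wx":0,"wy":0,"wz":0,"gripper":0},
  {"tx":8,"ty":0,"tz":0,"wx":0,"wy":0,"wz":0,"gripper":0},
])

```text
time: 5.67
position: [0.5002, 0.0449, 0.0623]
tool_rot: [2.346, 2.088, -0.002]
ft_force: [-2.7, -3.6, 8.8]
grip_width: 0.005
grip_force: 5.8
```

```bash
python3 -c "
from h import *
a=vision.get_image('scene');b=vision.get_image('side')
cv2.imwrite('pics/c3.png',np.hstack([cv2.resize(a['color'][240:320,260:340],(400,400),interpolation=2),cv2.resize(b['color'][210:290,310:390],(400,400),interpolation=2)]))
s=ctrl.get_state();print(s['position'],s['position'][0]*.1103+s['position'][1]*.9939)"
```

```text
[0.50017225 0.04488508 0.06231863] 0.09978028388259845
```

View pics/c3.png

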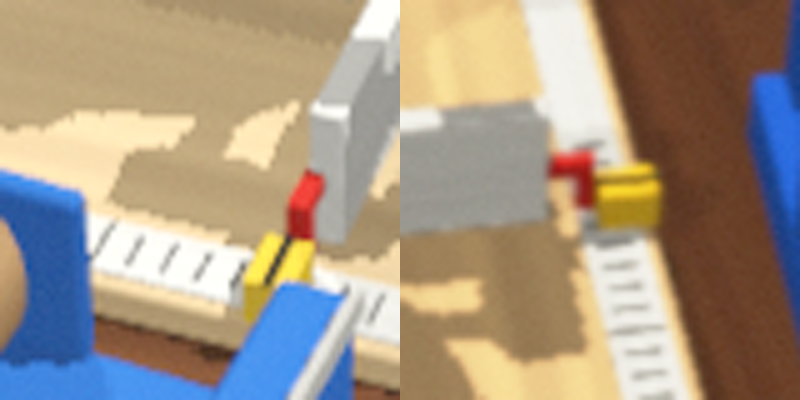

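Call:
jog_arm([
  {"tx":2,"ty":0,"tz":0,"wx":0,"wy":0,"wz":0,"gripper":0},
  {"tx":2,"ty":0,"tz":0,"wx":0,"wy":0,"wz":0,"gripper":0},
  {"tx":2,"ty":0,"tz":0,"wx":0,"wy":0,"wz":0,"gripper":0},
  {"tx":2,"ty":0,"tz":0,"wx":0,"wy":0,"wz":0,"gripper":0},
  {"tx":2,"ty":0,"tz":0,"wx":0,"wy":0,"wz":0,"gripper":0},
])

```text
time: 6.18
position: [0.5003, 0.0463, 0.0623]
tool_rot: [2.346, 2.088, -0.003]
ft_force: [-2.3, -4.1, 9.8]
grip_width: 0.002
grip_force: 6.6
```

Call:
jog_arm([
  {"tx":-1,"ty":0,"tz":-6,"wx":0,"wy":0,"wz":0,"gripper":0},
  {"tx":-2,"ty":0,"tz":-14,"wx":0,"wy":0,"wz":0,"gripper":0},
  {"tx":-5,"ty":0,"tz":-40,"wx":0,"wy":0,"wz":0,"gripper":0},
  {"tx":-30,"ty":0,"tz":-70,"wx":0,"wy":0,"wz":0,"gripper":0},
  {"tx":-55,"ty":0,"tz":-100,"wx":0,"wy":0,"wz":0,"gripper":0},
])

```text
time: 6.6
position: [0.493, -0.005, 0.1622]
tool_rot: [-2.339, -2.093, -0.0]
ft_force: [2.2, -1.4, 0.0]
grip_width: 0.003
grip_force: 0.0
```

Call:
jog_arm([
  {"tx":-30,"ty":0,"tz":-20,"wx":0,"wy":0,"wz":0,"gripper":0},
  {"tx":-60,"ty":0,"tz":-38,"wx":0,"wy":0,"wz":0,"gripper":0},
  {"tx":-60,"ty":0,"tz":-38,"wx":0,"wy":0,"wz":0,"gripper":0},
  {"tx":-60,"ty":0,"tz":-38,"wx":0,"wy":0,"wz":0,"gripper":0},
  {"tx":-60,"ty":0,"tz":-38,"wx":0,"wy":0,"wz":0,"gripper":0},
])

```text
time: 7.02
position: [0.4868, -0.0654, 0.1992]
tool_rot: [-2.345, -2.089, -0.001]
ft_force: [0.1, 0.1, -0.2]
grip_width: 0.008
grip_force: 0.0
```

```bash
python3 m.py w3
```

```text
(5, 200, 180) [266, 94, 109, 58, 1220] [322.  108.1] [0.5008 0.0403 0.062 ] s 0.0953
(23, 150, 120) [460, 155, 20, 8, 105] [470.9 158.3] [ 0.6401 -0.019   0.0285] s 0.0517
(23, 150, 120) [454, 165, 25, 6, 121] [467.6 167.4] [ 0.6371 -0.0273  0.0285] s 0.0431
(0, 200, 120) [457, 158, 7, 6, 32] [459.3 160.8] [ 0.6323 -0.021   0.02  ] s 0.0488
[ 0.48663818 -0.06494683  0.19876548] 7.0667
```

View pics/w3.png

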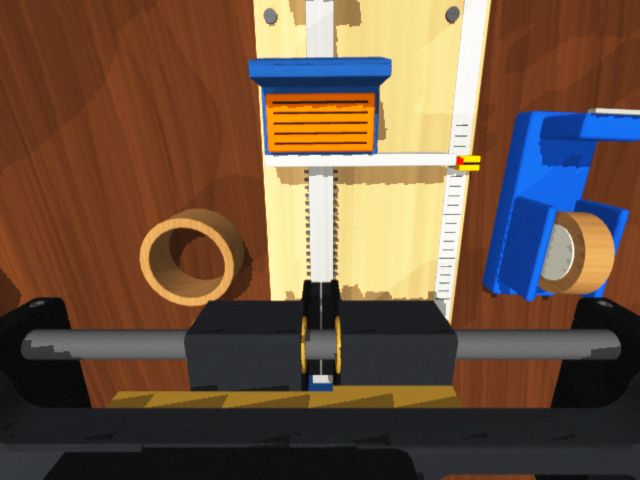

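The pointer, at (459,161), lines up with the marker's black line at (469,163), and the arm is clear of everything.

```bash
python3 -c "
from bench import ctrl
print(ctrl.close_job())"
```

```text
the job is handed in; nothing more can be done
None
```

The jaw was pushed back with the release held down until its red pointer lined up with the yellow marker (within about 3 mm in the last wrist picture); the arm then let go and moved clear, and the job is handed in, with no verdict shown.

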